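# Draw the filter plate from the bench dust unit and show it to the light panel

## Robot

A 6-joint arm with a two-finger parallel gripper is mounted at the origin on the work surface. World frame = base frame: x ahead of the robot, y to its left, z up, the work surface at z = 0. Lengths are in m, angles in rad, forces in N, time in s.
With the tool pointing down it reaches from about 0.225 to 0.875 m from the base axis. Payload 3.4 kg.
Tool frame: the origin (TCP) lies at the very end of the fingers, on their centre line; the grasp point (between the pads) lies 19 mm behind it (arm.grasp_offset is the distance from the TCP to the grasp point, in m); z points along the fingers, y is the line along which they close (so a half turn about z gives the same grasp; the last joint's range is limited). The gripper opens to 85 mm and grips with 20 to 120 N. Pads are 22 mm wide; open, the fingers measure 114 mm over their backs; the gripper's body (76 mm by 85 mm) begins 54 mm behind the grasp point. The pads swing forward as they close: fully open they stand 13 mm farther back than shut.
Start: joints at [0.983, 0.276, 1.505, -0, 1.361, -0.121], TCP at [0.259, 0.514, 0.231] pointing down, gripper open.
Joint ranges: [-2.89, 2.89], [-0.75, 2.08], [0.22, 2.7], [-1.18, 4.32], [0.11, 2.71], [-2.7, 2.7]. Speed limits (rad/s): [2.57, 2.57, 3.14, 3.14, 3.14, 3.14].

## Interface

Orientations are given as a unit quaternion [x, y, z, w].
In Python, from rig import arm gives the robot as it stands.
- The arm moves only by the tool arm_command, never from a script. Its argument "motion" is a list of rows, each a list of 3 entries, a list of its own where there are three numbers: the closure, from 0 (fully open) to 1 (shut), then the shift along the tool's x, y, z in m, then the turn, a rotation vector about the tool's x, y, z in rad. In form: [[grip, [tx, ty, tz], [rx, ry, rz]], ...]. A call has 1 to 8 rows; each row is the pose to reach, as a shift and turn from the pose commanded when the call began, along the tool's axes at that moment; what a row does not reach only later rows make up. A row lasts 1/12 s, in which the tool goes at most 41.7 mm and 7.16 degrees, less where a joint would pass 70% of its speed; a pose out of reach is approached as far as the arm can. A call with a gripper value outside its range is refused whole. The fingers move at their own pace and stop on an object; "grip_force" is the grip in N (left out, the last holds). Time passes only in rows, so rows that repeat a pose let the fingers close. It gives the time, the measured TCP pose, the force, the opening and the grip force at its end, in the units of the state.
- arm.read_state(): the state, without advancing time (a new reading comes with each control period).
- arm.grab_frame(name): name is "side" or "top" or "wrist"; returns a dict with "frame" (420x560x3 uint8, red, green, blue), "mtx" (3x3 intrinsics, pixels), "eye" and "orientation" of the camera in the world. Camera axes: x right, y up, looking along -z (the intrinsics and any distortion apply to the point x, -y, -z); pixel columns grow to the right and rows downward; lengths in m; the calibration is good to about 2 mm. A picture is of the moment at which its call begins. There is no depth.
- arm.sign_off(): hands the job in; it is judged then, once.
The state is a dict: "time": time; "q": joint angles; "qd": joint speeds; "joint_efforts": joint torques, N m; "eef_pos": TCP position; "tcp_rot": TCP orientation; "contact_force": force on the tool from outside, world axes, zero at the start; "torque": the same for the moment, N m; "opening": finger opening in m; "grip_force": force on a finger pad.
Only numpy, scipy, OpenCV 4.12 (cv2) and the standard library are available. Lean on these libraries where they do the work, as an engineer would, in place of code of your own. Each camera call takes 0.05 s, during which the arm holds its last target. There are 200 camera calls.

## Task

Lift the cover flap of the bench dust filter unit until it stands upright or further and leave it open, draw the hidden filter plate out of its slot, and present it to the lit face of the inspection light panel: upright, facing the panel squarely, centred on the lit face and level with it, held about 80 mm in front of it without touching it. Finish while still holding the plate there, still, in the gripper; leave the tape roll, carton and mug alone.

Things in the scene. Friction and masses are not known exactly. Their poses are not given: they have to be found in the camera images.
- unit: Fixed grey bench dust filter unit, box 170 (x) x 220 (y) x 142 mm high, black louvres on its front (-x). Origin: centre of its underside; z up. The flap covers its top. Beneath is a recess 42 mm deep, 160 x 210 mm inside a 5 mm rim; its floor, 100 mm above the table, has a slot 114 (x) x 20 mm (y), centred at x = -20 mm, y = 0, 88 mm deep, in which the filter plate stands.
- flap (a joint): Angle of the white cover flap: 0 shut, grows as it opens, stop at 1.75 rad (1.57 = upright). A stiff hinge (friction about 0.2 N m): it stays where it is left. It can start a little ajar.
- flap_hinge (a point): Middle of the flap's hinge line, at unit x = +85 mm, y = 0, height 142.5 mm. Axes turn with the flap; hinge line along y. From here the flap, 6 mm thick and 220 mm wide, reaches 170 mm along its own -x; opening lifts that front edge up and over towards the unit's +x.
- flap_handle (a point): Middle of the flap's handle: a round steel bar 10 mm thick, 90 mm long, along the flap's y, on two end posts; bar axis 35 mm above the flap's upper face; from the hinge line it lies 150 mm along the flap's -x and 41 mm along its z. The bar can turn between gripper pads. Axes turn with the flap.
- filter_mid (a point): Centre of the filter plate's framed panel (tab not counted): 110 mm wide (x), 16 mm thick (y), 85 mm high (z, up); the two broad pleated faces look along +y and -y and are alike. About 0.13 kg. At the start it stands in the unit's slot, axes parallel to the unit's, this point 54.5 mm above the table.
- filter_tab (a point): Centre of the grip tab on the middle of the filter plate's top edge: 36 mm wide (x), 12 mm thick (y), 34 mm tall; 59.5 mm above point filter_mid, axes as there. At the start the tab stands 31 mm above the recess floor, hidden by the flap.
- panel: Fixed inspection light panel: an upright slab 210 mm wide (y), 25 mm thick (x), 172 mm high on a steel foot; the foot is 90 mm deep and reaches 25 mm in front of the lit face, 12 mm high. Its lit white face looks along its -x (roughly towards the robot). Origin: on the table under the lit face's middle; z up.
- panel_face (a point): Centre of the light panel's lit face (190 x 135 mm), 94.5 mm above the table, axes as the panel's: the space in front is -x.
- tape_mid (a point): Centre of a loose cardboard tape roll lying flat, 96 mm across, 48 mm high; to be left alone.
- carton_mid (a point): Centre of a small open carton, 130 x 170 x 90 mm high with two side flaps folded outwards; to be left alone.
- mug_mid (a point): Centre of a white mug, 80 mm across, 90 mm high; to be left alone.
Things that resemble listed ones, but are neither listed nor needed, are in the scene too. Leave any pink or red look-alike of the panel alone.

How it is judged:
By the outcome, as a careful person would: the job done as asked, in the order asked, and still so for the second after the job is handed in, while the arm keeps its last pose, push and grip.
It also fails if it takes over 70 s, if anything falls off the work surface, if the arm or the gripper's body presses on something with over 40 N, if the wrist force passes 120 N, or if a joint passes its speed limit or range.

## Working session

There is one attempt and no reset: what is moved stays moved. The work goes in short steps, Python scripts to look and compute and a tool call to move; the robot and the scene stay as the last step left them, time stands still between calls to the robot, and variables do not carry over. Pictures are saved under pics/ and viewed, at most 10 in all, crops included, and the job is handed in when it is done.

Besides the shell and the picture viewer there is one more tool, called after "Call:" by a JSON object that holds its "api" and its "payload", one argument or row to a line. arm_command: Moves the arm, as the interface text tells. Its arguments: {"type":"object","properties":{"motion":{"type":"array"},"grip_force":{"type":"number"}},"required":["motion"]}

```bash
ls; mkdir -p pics; cat > h.py <<'E'
import numpy as np, cv2
from scipy.spatial.transform import Rotation as R
from rig import arm
def grab(n):
    f=arm.grab_frame(n); f['R']=R.from_quat(f['orientation']).as_matrix(); f['K']=np.array(f['mtx']); f['eye']=np.array(f['eye']); f['bgr']=cv2.cvtColor(np.array(f['frame']),cv2.COLOR_RGB2BGR); return f
def ray(f,u,v):
    d=np.linalg.inv(f['K'])@[u,v,1]; return f['R']@(d*[1,-1,-1])
def onplane(f,u,v,z):
    d=ray(f,u,v); return f['eye']+d*(z-f['eye'][2])/d[2]
def proj(f,P):
    p=(np.atleast_2d(P)-f['eye'])@f['R']*[1,-1,-1]; p=p@f['K'].T; return p[:,:2]/p[:,2:]
def tri(f,a,g,b):
    d1,d2=ray(f,*a),ray(g,*b); s=np.linalg.lstsq(np.c_[d1,-d2],g['eye']-f['eye'],rcond=None)[0]
    p,q=f['eye']+s[0]*d1,g['eye']+s[1]*d2; return (p+q)/2,np.linalg.norm(p-q)
E
python3 - <<'E'
from h import *
for n in('top','side'):
    f=grab(n); cv2.imwrite(f'pics/{n}0.png',f['bgr']); print(n,f['K'].round(1).tolist(),f['eye'].round(3),f['R'].round(2).tolist(),[k for k in f])
print(arm.read_state()); print([a for a in dir(arm) if a[0]!='_'])
E
```

```text
pics
top [[457.6, 0.0, 276.9], [0.0, 457.6, 202.2], [0.0, 0.0, 1.0]] [ 0.372 -0.011  1.53 ] [[0.03, 0.99, -0.1], [-1.0, 0.03, -0.01], [-0.01, 0.11, 0.99]] ['frame', 'mtx', 'eye', 'orientation', 'R', 'K', 'bgr']
side [[419.1, 0.0, 278.5], [0.0, 419.1, 209.0], [0.0, 0.0, 1.0]] [0.243 1.239 0.881] [[-0.98, 0.1, -0.18], [-0.21, -0.5, 0.84], [-0.0, 0.86, 0.51]] ['frame', 'mtx', 'eye', 'orientation', 'R', 'K', 'bgr']
{'time': 0.1, 'q': array([ 9.82998261e-01,  2.76571498e-01,  1.50604883e+00, -1.08205667e-06,
        1.36070639e+00, -1.21009987e-01]), 'qd': array([ 5.89252242e-04, -6.01785763e-04, -2.28918327e-03,  9.83683070e-04,
       -9.09051582e-05, -1.98367652e-05]), 'joint_efforts': array([ 2.72495301e-03, -4.17699623e+01, -2.46405691e+01, -9.72967337e-05,
        5.82090259e-03, -1.23195534e-05]), 'eef_pos': array([0.25849802, 0.51306925, 0.2304867 ]), 'tcp_rot': array([ 2.31280669e-01,  9.72886684e-01, -8.13335666e-04, -3.00392398e-04]), 'contact_force': array([ 0.48220446, -0.69587402, -0.55046449]), 'torque': array([-0.0158204 ,  0.00635467,  0.02027513]), 'grip_force': 0.0, 'opening': 0.08547569509268631}
['MotionError', 'grab_frame', 'grasp_offset', 'read_state', 'sign_off']
```

View pics/top0.png

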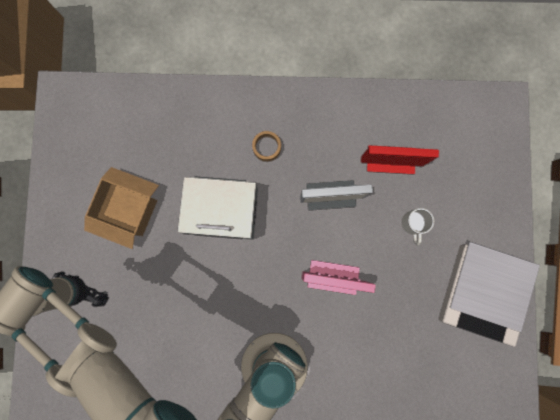

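View pics/side0.png

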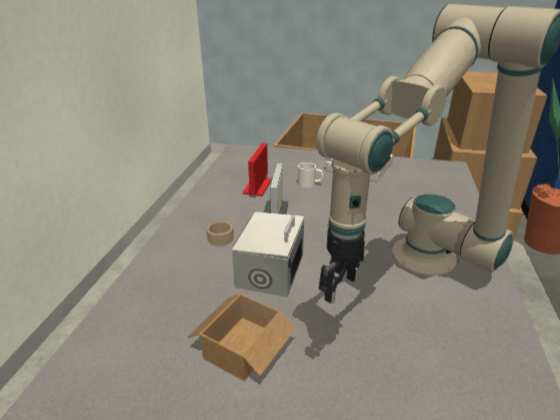

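The top view shows the unit's flap at about (218,208), with the handle at (214,227) on the robot side. The grey panel is at (338,192), with pink and red look-alikes near it. The carton, tape roll and mug lie at the sides. The side view shows the flap almost shut. Next I'll take corner measurements.

```bash
python3 - <<'E'
from h import *
f=grab('top'); g=grab('side')
def crop(f,x,y,w,h,s): return cv2.resize(f['bgr'][y:y+h,x:x+w],None,fx=s,fy=s,interpolation=cv2.INTER_CUBIC)
a=crop(f,170,168,100,75,4); b=crop(f,292,168,100,75,4); c=crop(g,225,205,100,75,4); d=crop(g,235,150,100,75,4)
cv2.imwrite('pics/c1.png',np.vstack([np.hstack([a,b]),np.hstack([c,d])]))
def quad(m):
    cs,_=cv2.findContours(m,0,2); c=max(cs,key=cv2.contourArea); return cv2.minAreaRect(c),c
hsv=cv2.cvtColor(f['bgr'],cv2.COLOR_BGR2HSV)
m=cv2.inRange(hsv,(0,0,190),(179,50,255)); m[:, :170]=0; m[:,265:]=0; m[:165]=0;m[250:]=0
r,c=quad(cv2.morphologyEx(m,cv2.MORPH_CLOSE,np.ones((5,5))))
ap=cv2.approxPolyDP(cv2.convexHull(c),4,True)[:,0]; print('flap',r,ap.tolist())
for p in ap: print(onplane(f,*p,0.1485).round(4))
print('panel px hsv',hsv[186:200,320:324].reshape(-1,4,3)[:,0].tolist())
print(proj(f,[[.6,0.1,0]]))
E
```

```text
flap ((216.33489990234375, 206.898681640625), (71.77262878417969, 54.576656341552734), 4.969740867614746) [[185, 178], [254, 183], [249, 236], [179, 231]]
[0.5842 0.287  0.1485]
[0.5743 0.0756 0.1485]
[0.4126 0.0854 0.1485]
[0.422  0.2973 0.1485]
panel px hsv [[100, 8, 91], [100, 8, 100], [110, 5, 143], [120, 3, 191], [120, 3, 196], [120, 3, 198], [90, 3, 199], [100, 4, 201], [113, 5, 202], [110, 4, 183], [15, 4, 133], [12, 10, 122], [18, 24, 108], [20, 29, 107]]
[[249.56633974 181.72249166]]
```

View pics/c1.png

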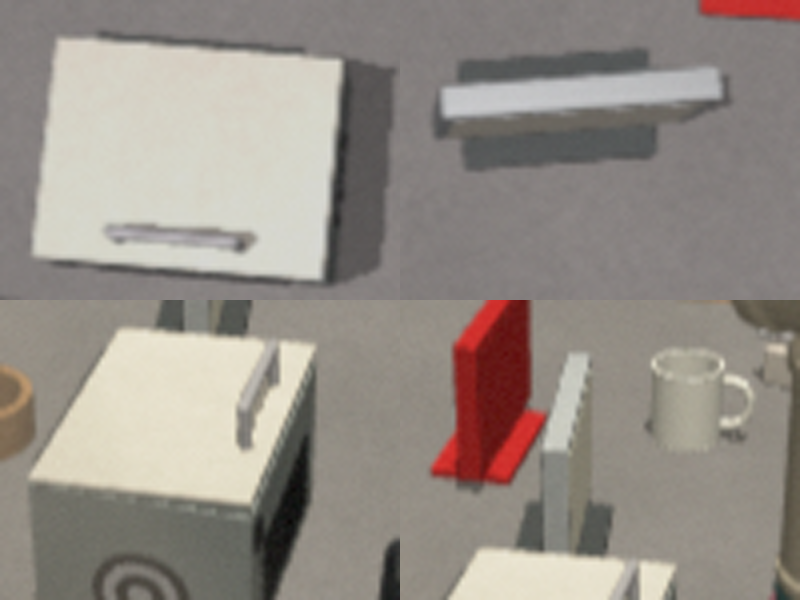

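The zoomed crops give clear corners for the flap, the handle bar (top view, about (197,226) to (233,228)) and the panel's top edge (about (302,190) to (372,185)). I'll triangulate these.

```bash
python3 - <<'E'
from h import *
f=grab('top'); g=grab('side')
T=lambda x,y,ox,oy:((x+.5)/4-.5+ox,(y+.5)/4-.5+oy)
ft=lambda x,y:T(x,y,170,168); pt=lambda x,y:T(x-400,y,292,168)
fs=lambda x,y:T(x,y-300,225,205); ps=lambda x,y:T(x-400,y-300,235,150)
for n,a,b in [('backL',ft(57,38),fs(33,482)),('backR',ft(344,58),fs(121,329)),('frontR',ft(328,280),fs(317,345)),('frontL',ft(33,255),fs(250,503)),
 ('hL',ft(108,232),fs(243,408)),('hR',ft(254,240),fs(274,346)),
 ('pbackL',pt(441,88),ps(542,449)),('pfrontL',pt(443,118),ps(568,449)),('pbackR',pt(717,67),ps(571,353)),('pfrontR',pt(721,100),ps(592,355))]:
    p,e=tri(f,a,g,b); z=.172 if n[0]=='p' else .186 if n[0]=='h' else .1485
    print(n,p.round(4),round(e,4),'plane',onplane(f,*a,z).round(4)[:2],onplane(g,*b,z).round(4)[:2])
E
```

```text
backL [0.586  0.291  0.1453] 0.0025 plane [0.5868 0.2906] [0.5833 0.2951]
backR [0.5766 0.0706 0.1474] 0.0013 plane [0.5771 0.0707] [0.5754 0.0724]
frontR [0.4078 0.0768 0.1564] 0.0 plane [0.408  0.0773] [0.4095 0.0642]
frontL [0.4206 0.2988 0.1571] 0.0002 plane [0.4208 0.3007] [0.4228 0.2876]
hL [0.4378 0.2363 0.1949] 0.0009 plane [0.4378 0.2379] [0.4408 0.2234]
hR [0.4346 0.1304 0.1845] 0.0006 plane [0.4348 0.1302] [0.4339 0.1327]
pbackL [ 0.5548 -0.0697  0.1726] 0.0006 plane [ 0.5545 -0.0697] [ 0.5553 -0.0708]
pfrontL [ 0.5316 -0.0717  0.1741] 0.0004 plane [ 0.532  -0.0717] [ 0.5322 -0.0755]
pbackR [ 0.574  -0.2754  0.1741] 0.003 plane [ 0.5758 -0.2756] [ 0.5734 -0.2798]
pfrontR [ 0.5512 -0.2786  0.1723] 0.0005 plane [ 0.551  -0.2787] [ 0.5516 -0.2793]
```

```bash
cat >> h.py <<'E'
def Rdown(az): # tool z down, tool y at azimuth az
    y=np.array([np.cos(az),np.sin(az),0]); z=np.array([0,0,-1.]); return np.c_[np.cross(y,z),y,z]
def go(p,az):
    s=arm.read_state(); C=R.from_quat(s['tcp_rot']).as_matrix()
    print('shift',(C.T@(np.array(p)-s['eef_pos'])).round(4),'turn',R.from_matrix(C.T@Rdown(az)).as_rotvec().round(3),'t',round(s['time'],2),'q',s['q'].round(2))
E
python3 -c "
from h import *
go([.435,.185,.245],-.046)"
```

```text
shift [-0.3052 -0.2139 -0.0139] turn [-1.00e-03  0.00e+00  1.15e+00] t 0.3 q [ 0.98  0.28  1.51  0.    1.36 -0.12]
```

Call:
{"api": "arm_command", "payload": {
  "motion": [
    [0, [-0.305, -0.214, -0.014], [0, 0, 1.15]],
    [0, [-0.305, -0.214, -0.014], [0, 0, 1.15]],
    [0, [-0.305, -0.214, -0.014], [0, 0, 1.15]],
    [0, [-0.305, -0.214, -0.014], [0, 0, 1.15]],
    [0, [-0.305, -0.214, -0.014], [0, 0, 1.15]],
    [0, [-0.305, -0.214, -0.014], [0, 0, 1.15]],
    [0, [-0.305, -0.214, -0.014], [0, 0, 1.15]],
    [0, [-0.305, -0.214, -0.014], [0, 0, 1.15]]
  ]
}}

```text
time: 0.97
eef_pos: [0.4166, 0.2181, 0.2441]
tcp_rot: [0.672, 0.741, 0.0, 0.0]
contact_force: [0.4, 0.7, -0.3]
opening: 0.0855
grip_force: 0.0
```

```bash
python3 -c "
from h import *
print(arm.read_state()['eef_pos']);go([.435,.185,.245],-.046)"
```

```text
[0.41664783 0.21812749 0.24411845]
shift [-0.0348  0.015  -0.0009] turn [ 0.001 -0.     0.144] t 0.97 q [0.33 0.11 1.69 0.   1.34 0.24]
```

Call:
{"api": "arm_command", "payload": {
  "motion": [
    [0, [-0.035, 0.015, 0], [0, 0, 0.144]],
    [0, [-0.035, 0.015, 0], [0, 0, 0.144]],
    [0, [-0.035, 0.015, 0], [0, 0, 0.144]],
    [0, [-0.035, 0.015, 0], [0, 0, 0.144]]
  ]
}}

```text
time: 1.3
eef_pos: [0.4345, 0.1868, 0.2437]
tcp_rot: [0.721, 0.693, 0.0, -0.001]
contact_force: [-1.1, 0.4, -0.8]
opening: 0.0854
grip_force: 0.0
```

```bash
python3 -c "
from h import *
go([.435,.185,.245],-.046); f=grab('wrist'); cv2.imwrite('pics/w1.png',f['bgr']); print(f['eye'],f['R'].round(2),proj(f,[[.436,.183,.190],[.4378,.2363,.19],[.4346,.1304,.19],[.4078,.0768,.155],[.4206,.2988,.155]]).round(1))"
```

```text
shift [-0.0018  0.0006 -0.0013] turn [-0.001 -0.001  0.006] t 1.3 q [0.26 0.11 1.69 0.   1.34 0.3 ]
[0.43793828 0.26522703 0.3855479 ] [[ 1.    0.04  0.01]
 [-0.04  0.95  0.31]
 [-0.   -0.31  0.95]] [[278.2 237.2]
 [277.9 162.9]
 [278.9 300. ]
 [252.3 327.7]
 [250.3  68.7]]
```

View pics/w1.png

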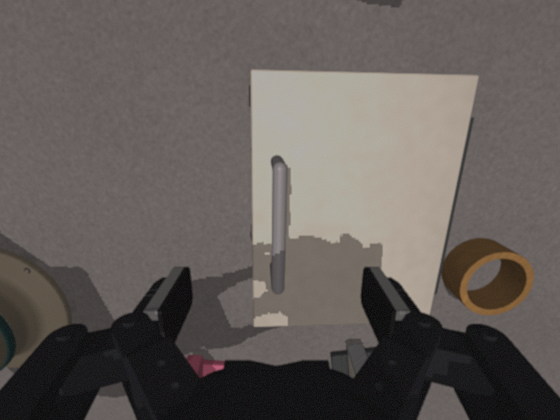

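The wrist view shows the bar running from (279,160) to (279,293), which matches my estimate to within 1 px across the bar. I'll go down and grip it.

Call:
{"api": "arm_command", "payload": {
  "motion": [
    [0.3, [0, 0.001, 0.036], [0, 0, 0.006]],
    [0.3, [0, 0.001, 0.071], [0, 0, 0.006]],
    [0.3, [0, 0.001, 0.071], [0, 0, 0.006]],
    [1, [0, 0.001, 0.071], [0, 0, 0.006]],
    [1, [0, 0.001, 0.071], [0, 0, 0.006]],
    [1, [0, 0.001, 0.071], [0, 0, 0.006]],
    [1, [0, 0.001, 0.071], [0, 0, 0.006]],
    [1, [0, 0.001, 0.071], [0, 0, 0.006]]
  ],
  "grip_force": 30
}}

```text
time: 2.02
eef_pos: [0.4358, 0.1875, 0.1742]
tcp_rot: [0.723, 0.691, 0.001, -0.0]
contact_force: [-2.1, 2.2, 1.3]
opening: 0.0088
grip_force: 29.2
```

Call:
{"api": "arm_command", "payload": {
  "motion": [
    [1, [0, 0, 0], [0, 0, 0]],
    [1, [0, 0, 0], [0, 0, 0]],
    [1, [0, 0, 0], [0, 0, 0]]
  ]
}}

```text
time: 2.27
eef_pos: [0.4355, 0.1874, 0.1732]
tcp_rot: [0.723, 0.69, 0.001, -0.001]
contact_force: [-2.6, 4.6, 1.9]
opening: 0.009
grip_force: 29.3
```

Call:
{"api": "arm_command", "payload": {
  "motion": [
    [1, [0, 0.0057, -0.0145], [0, 0, 0]],
    [1, [0, 0.0129, -0.0283], [0, 0, 0]],
    [1, [0, 0.0214, -0.0413], [0, 0, 0]],
    [1, [0, 0.0311, -0.0534], [0, 0, 0]],
    [1, [0, 0.042, -0.0645], [0, 0, 0]],
    [1, [0, 0.0539, -0.0745], [0, 0, 0]],
    [1, [0, 0.0668, -0.0832], [0, 0, 0]],
    [1, [0, 0.0805, -0.0905], [0, 0, 0]]
  ]
}}

```text
time: 2.93
eef_pos: [0.5127, 0.1832, 0.2652]
tcp_rot: [0.723, 0.691, -0.002, -0.003]
contact_force: [-10.6, 3.3, 12.4]
opening: 0.0088
grip_force: 30.5
```

Call:
{"api": "arm_command", "payload": {
  "motion": [
    [1, [0, 0.0203, -0.008], [0, 0, 0]],
    [1, [0, 0.0353, -0.012], [0, 0, 0]],
    [1, [0, 0.0507, -0.0145], [0, 0, 0]],
    [1, [0, 0.0662, -0.0155], [0, 0, 0]],
    [1, [0, 0.0817, -0.015], [0, 0, 0]],
    [1, [0, 0.0971, -0.0125], [0, 0, 0]],
    [1, [0, 0.1122, -0.009], [0, 0, 0]],
    [1, [0, 0.124, -0.005], [0, 0, 0]]
  ]
}}

```text
time: 3.6
eef_pos: [0.6411, 0.1762, 0.2682]
tcp_rot: [0.723, 0.69, -0.001, 0.001]
contact_force: [-1.5, -0.9, 2.6]
opening: 0.0088
grip_force: 31.1
```

Call:
{"api": "arm_command", "payload": {
  "motion": [
    [1, [0, 0, 0], [0, 0, 0]],
    [1, [0, 0, 0], [0, 0, 0]]
  ]
}}

```text
time: 3.77
eef_pos: [0.6414, 0.1762, 0.2679]
tcp_rot: [0.723, 0.69, 0.0, 0.001]
contact_force: [1.6, -2.8, 0.7]
opening: 0.0086
grip_force: 31.3
```

```bash
python3 -c "
from h import *
f=grab('side'); cv2.imwrite('pics/s2.png',cv2.resize(f['bgr'][130:340,180:460],None,fx=2.5,fy=2.5));go([.45,.185,.245],-.046)"
```

```text
shift [-1.00e-04 -1.91e-01  2.29e-02] turn [ 0.001  0.002 -0.001] t 3.82 q [ 0.16  0.4   1.23 -0.    1.51  0.21]
```

View pics/s2.png

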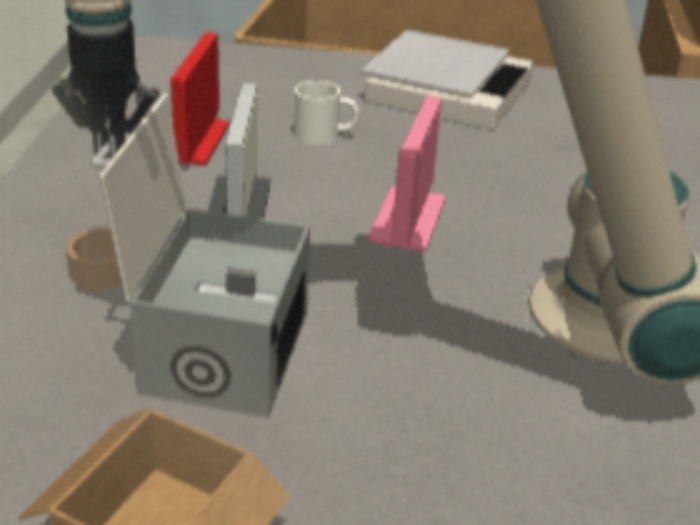

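The flap stands just past upright, and the dark tab and white plate edge are visible in the recess (crop about (240,280)). I'll release with a small opening, lift, and check the top view.

Call:
{"api": "arm_command", "payload": {
  "motion": [
    [0.7, [0, 0, 0], [0, 0, 0]],
    [0.7, [0, 0, 0], [0, 0, 0]],
    [0.7, [0, 0, 0], [0, 0, 0]],
    [0.7, [0, 0, 0], [0, 0, 0]],
    [0.7, [0, 0, -0.03], [0, 0, 0]],
    [0.7, [0, 0, -0.07], [0, 0, 0]],
    [0.7, [0, 0, -0.1], [0, 0, 0]],
    [0.7, [0, 0, -0.1], [0, 0, 0]]
  ]
}}

```text
time: 4.48
eef_pos: [0.6415, 0.178, 0.3761]
tcp_rot: [0.723, 0.691, 0.005, 0.003]
contact_force: [0.1, 0.5, 2.0]
opening: 0.0254
grip_force: 0.0
```

```bash
python3 - <<'E'
from h import *
f=grab('top');g=grab('side')
cx,cy=proj(f,[[.477,.1857,.131]])[0]; ux,uy=proj(g,[[.477,.1857,.131]])[0]
x,y,u,v=int(cx)-50,int(cy)-35,int(ux)-50,int(uy)-35
cv2.imwrite('pics/c3.png',np.hstack([cv2.resize(F['bgr'][b:b+70,a:a+100],None,fx=4,fy=4,interpolation=2) for F,a,b in((f,x,y),(g,u,v))]))
print(x,y,u,v,(cx,cy),(ux,uy)); go([.44,.1857,.35],1.525)
E
```

```text
167 179 226 203 (np.float64(217.43886529643538), np.float64(214.27952144770407)) (np.float64(276.2679212218368), np.float64(238.34869464195148))
shift [-0.0011 -0.2001  0.0194] turn [ 3.000e-03  1.000e-03 -1.571e+00] t 4.58 q [0.17 0.38 1.02 0.   1.74 0.21]
```

View pics/c3.png

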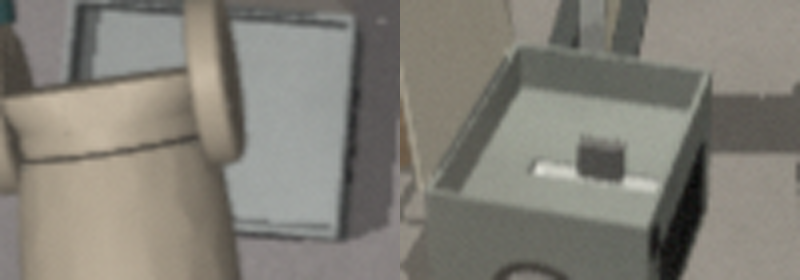

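The tab's top shows in the side crop at about (276,237), within 1.5 px of the prediction. I'll swing over it now.

Call:
{"api": "arm_command", "payload": {
  "motion": [
    [0.5, [0, -0.163, 0.02], [0, 0, -1.571]],
    [0.5, [0, -0.163, 0.02], [0, 0, -1.571]],
    [0.5, [0, -0.163, 0.02], [0, 0, -1.571]],
    [0.5, [0, -0.163, 0.02], [0, 0, -1.571]],
    [0.5, [0, -0.163, 0.02], [0, 0, -1.571]],
    [0.5, [0, -0.163, 0.02], [0, 0, -1.571]],
    [0.5, [0, -0.163, 0.02], [0, 0, -1.571]],
    [0.5, [0, -0.163, 0.02], [0, 0, -1.571]]
  ]
}}

```text
time: 5.25
eef_pos: [0.4753, 0.1847, 0.3464]
tcp_rot: [0.3, 0.954, -0.001, -0.002]
contact_force: [0.4, 0.1, -0.7]
opening: 0.0428
grip_force: 0.0
```

```bash
python3 -c "
from h import *
go([.477,.1857,.27],1.525)"
```

```text
shift [-0.001   0.0019  0.0764] turn [-0.002 -0.004 -0.564] t 5.25 q [ 0.23  0.13  1.41  0.    1.6  -0.73]
```

Call:
{"api": "arm_command", "payload": {
  "motion": [
    [0.45, [-0.001, 0.002, 0.076], [0, 0, -0.564]],
    [0.45, [-0.001, 0.002, 0.076], [0, 0, -0.564]],
    [0.45, [-0.001, 0.002, 0.076], [0, 0, -0.564]],
    [0.45, [-0.001, 0.002, 0.076], [0, 0, -0.564]],
    [0.45, [-0.001, 0.002, 0.076], [0, 0, -0.564]],
    [0.45, [-0.001, 0.002, 0.076], [0, 0, -0.564]],
    [0.45, [-0.001, 0.002, 0.076], [0, 0, -0.564]]
  ]
}}

```text
time: 5.83
eef_pos: [0.478, 0.1857, 0.2708]
tcp_rot: [0.027, 1.0, -0.0, -0.002]
contact_force: [0.1, -0.8, -0.6]
opening: 0.0468
grip_force: 0.0
```

```bash
python3 -c "
from h import *
go([.477,.1857,.17],1.525); f=grab('wrist'); cv2.imwrite('pics/w3.png',f['bgr'])
ux=np.array([.999,-.046,0]);uy=np.array([.046,.999,0]);c=np.array([.477,.1857,0])
print(proj(f,[c+a*.018*ux+b*.006*uy+[0,0,.131] for a in(-1,1) for b in (-1,1)]).round(1).tolist(), proj(f,[c+a*.057*ux+b*.01*uy+[0,0,.1] for a in(-1,1) for b in (-1,1)]).round(1).tolist())"
```

```text
shift [0.0007 0.     0.1008] turn [-0.001 -0.003 -0.009] t 5.83 q [ 0.23  0.16  1.56  0.    1.42 -1.28]
[[270.4, 181.8], [282.7, 181.7], [270.9, 216.7], [282.7, 216.6]] [[266.6, 138.5], [285.9, 138.4], [268.3, 240.1], [285.6, 240.0]]
```

View pics/w3.png

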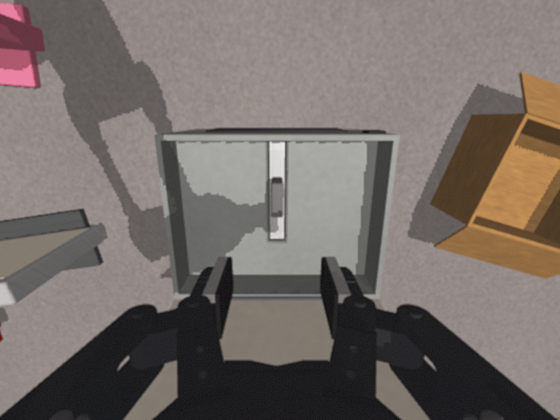

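The wrist view shows the slot between columns 268 and 286. The tab spans columns 271–283 and rows 178–216, matching the prediction, so I'll go down and grip it.

Call:
{"api": "arm_command", "payload": {
  "motion": [
    [0.5, [0, 0, 0.04], [0, -0.003, -0.009]],
    [0.5, [0, 0, 0.08], [0, -0.003, -0.009]],
    [0.5, [0, 0, 0.115], [0, -0.003, -0.009]],
    [0.5, [0, 0, 0.145], [0, -0.003, -0.009]],
    [0.5, [0, 0, 0.163], [0, -0.003, -0.009]],
    [0.5, [0, 0, 0.163], [0, -0.003, -0.009]],
    [1, [0, 0, 0.163], [0, -0.003, -0.009]],
    [1, [0, 0, 0.163], [0, -0.003, -0.009]]
  ],
  "grip_force": 60
}}

```text
time: 6.55
eef_pos: [0.4802, 0.1861, 0.1105]
tcp_rot: [0.022, 1.0, 0.0, 0.003]
contact_force: [0.2, -0.0, -0.1]
opening: 0.019
grip_force: 0.0
```

Call:
{"api": "arm_command", "payload": {
  "motion": [
    [1, [0, 0, 0], [0, 0, 0]],
    [1, [0, 0, 0], [0, 0, 0]],
    [1, [0, 0, 0], [0, 0, 0]],
    [1, [0, 0, 0], [0, 0, 0]],
    [1, [0, 0, 0], [0, 0, 0]]
  ]
}}

```text
time: 6.97
eef_pos: [0.4807, 0.1861, 0.1111]
tcp_rot: [0.022, 1.0, 0.001, 0.004]
contact_force: [0.4, -0.5, 5.7]
opening: 0.0106
grip_force: 62.2
```

Call:
{"api": "arm_command", "payload": {
  "motion": [
    [1, [0, 0, -0.012], [0, 0, 0]],
    [1, [0, 0, -0.03], [0, 0, 0]],
    [1, [0, 0, -0.05], [0, 0, 0]],
    [1, [0, 0, -0.075], [0, 0, 0]],
    [1, [0, 0, -0.1], [0, 0, 0]],
    [1, [0, 0, -0.125], [0, 0, 0]],
    [1, [0, 0, -0.15], [0, 0, 0]],
    [1, [0, 0, -0.17], [0, 0, 0]]
  ]
}}

```text
time: 7.63
eef_pos: [0.4786, 0.1858, 0.2813]
tcp_rot: [0.022, 1.0, 0.0, 0.002]
contact_force: [0.5, 0.1, -1.9]
opening: 0.0107
grip_force: 61.2
```

```bash
python3 -c "
from h import *
s=arm.read_state(); print(s['contact_force'],s['opening'],s['eef_pos'])
go([.4634,-.1829,.28],.093)"
```

```text
[ 0.53260811  0.12629682 -1.8839847 ] 0.0106589850787092 [0.47856735 0.18583249 0.28132342]
shift [-0.001  -0.369   0.0011] turn [0.004 0.003 1.434] t 7.63 q [ 0.24  0.15  1.54 -0.    1.44 -1.29]
```

Call:
{"api": "arm_command", "payload": {
  "motion": [
    [1, [0, -0.035, 0], [0, 0, 0.1]],
    [1, [0, -0.07, 0], [0, 0, 0.2]],
    [1, [0, -0.105, 0], [0, 0, 0.3]],
    [1, [0, -0.14, 0], [0, 0, 0.4]],
    [1, [0, -0.175, 0], [0, 0, 0.5]],
    [1, [0, -0.21, 0], [0, 0, 0.6]],
    [1, [0, -0.245, 0], [0, 0, 0.7]],
    [1, [0, -0.275, 0], [0, 0, 0.8]]
  ]
}}

```text
time: 8.3
eef_pos: [0.4657, -0.0909, 0.2793]
tcp_rot: [0.412, 0.911, 0.0, 0.001]
contact_force: [1.2, -0.1, -2.0]
opening: 0.0104
grip_force: 61.2
```

```bash
python3 -c "
from h import *
go([.4602,-.1866,.28],.093)"
```

```text
shift [-0.0682 -0.0673 -0.0006] turn [0.002 0.002 0.628] t 8.3 q [-0.34  0.1   1.62  0.    1.42 -1.06]
```

Call:
{"api": "arm_command", "payload": {
  "motion": [
    [1, [-0.014, -0.013, 0], [0, 0, 0.1]],
    [1, [-0.027, -0.027, 0], [0, 0, 0.2]],
    [1, [-0.04, -0.04, 0], [0, 0, 0.3]],
    [1, [-0.054, -0.053, 0], [0, 0, 0.4]],
    [1, [-0.068, -0.067, 0], [0, 0, 0.51]],
    [1, [-0.068, -0.067, 0], [0, 0, 0.628]],
    [1, [-0.068, -0.067, 0], [0, 0, 0.628]],
    [1, [-0.068, -0.067, 0], [0, 0, 0.628]]
  ]
}}

```text
time: 8.97
eef_pos: [0.4613, -0.184, 0.2791]
tcp_rot: [0.67, 0.742, 0.001, 0.001]
contact_force: [-0.2, -0.2, -1.0]
opening: 0.0107
grip_force: 61.2
```

```bash
python3 -c "
from h import *
go([.4602,-.1866,.151],.093)"
```

```text
shift [-0.0025 -0.0017  0.1281] turn [ 0.002 -0.001  0.008] t 8.97 q [-0.52  0.13  1.58  0.    1.43 -0.62]
```

Call:
{"api": "arm_command", "payload": {
  "motion": [
    [1, [-0.002, -0.001, 0.025], [0.002, 0, 0.008]],
    [1, [-0.002, -0.001, 0.05], [0.002, 0, 0.008]],
    [1, [-0.002, -0.001, 0.075], [0.002, 0, 0.008]],
    [1, [-0.002, -0.001, 0.1], [0.002, 0, 0.008]],
    [1, [-0.002, -0.001, 0.12], [0.002, 0, 0.008]],
    [1, [-0.002, -0.001, 0.129], [0.002, 0, 0.008]],
    [1, [-0.002, -0.001, 0.129], [0.002, 0, 0.008]],
    [1, [-0.002, -0.001, 0.129], [0.002, 0, 0.008]]
  ]
}}

```text
time: 9.63
eef_pos: [0.4617, -0.1861, 0.1507]
tcp_rot: [0.674, 0.739, 0.0, 0.001]
contact_force: [0.4, 0.2, -1.1]
opening: 0.0106
grip_force: 61.1
```

```bash
python3 - <<'E'
from h import *
go([.4602,-.1866,.151],.093)
f,g=grab('wrist'),grab('side')
b=cv2.resize(g['bgr'][120:260,220:360],(560,560),interpolation=2)[:420]
cv2.imwrite('pics/w4.png',cv2.resize(np.hstack([f['bgr'],b]),(800,300)))
cv2.imwrite('pics/w4full.png',f['bgr'])
# predicted plate top corners (z .137) and bottom, panel top corners
c=np.array([.4599,-.1829,0]);px=np.array([-.093,.9957,0]);py=np.array([.9957,.093,0])
P=[c+a*.055*px+b*.008*py+[0,0,.137] for a in(-1,1) for b in(-1,1)]
print('plate wrist',proj(f,P).round(0).tolist()); print('panel wrist',proj(f,[[.5318,-.0717,.172],[.5511,-.2787,.172]]).round(0).tolist())
E
```

```text
shift [-0.0004 -0.0015 -0.0003] turn [ 0.001  0.    -0.   ] t 9.63 q [-0.52  0.22  1.79  0.    1.12 -0.62]
plate wrist [[261.0, 331.0], [286.0, 331.0], [258.0, 157.0], [288.0, 157.0]]
panel wrist [[499.0, 33.0], [415.0, 442.0]]
```

View pics/w4full.png

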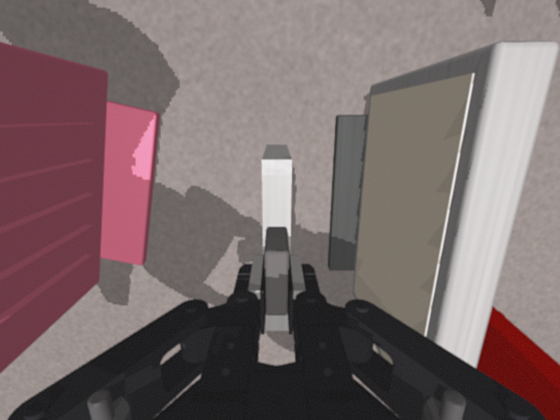

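View pics/w4.png

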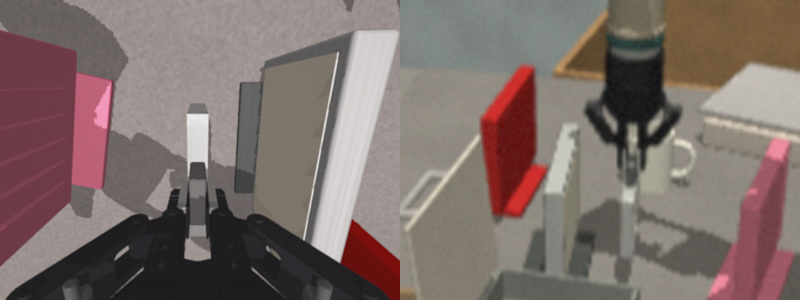

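The wrist view shows the plate's top from (262,160) to (292,331), within about 4 px of the prediction. It is clear of the panel, whose lit face spans top edge (474,75)→(425,335) and bottom edge (371,90)→(355,300). From this close I can check squareness and distance.

```bash
python3 - <<'E'
from h import *
f=grab('wrist')
hsv=cv2.cvtColor(f['bgr'],cv2.COLOR_BGR2HSV)
print(f['bgr'][200,[350,400,440,455,462,470,490]].tolist())
def edge(rows,lo,hi,sign):
    pts=[]
    for r in rows:
        g=cv2.GaussianBlur(f['bgr'],(3,3),0)[r,lo(r):hi(r)].astype(float)@[.0,.3,.7]; d=np.gradient(g)*sign; i=int(np.argmax(d)); pts.append((lo(r)+i,r))
    pts=np.array(pts,float); vx,vy,x0,y0=cv2.fitLine(pts.astype(np.float32),cv2.DIST_HUBER,0,.01,.01).ravel(); return lambda r:(x0+(r-y0)*vx/vy,r)
def rep(n,L,z,r1,r2):
    a,b=onplane(f,*L(r1),z),onplane(f,*L(r2),z); d=a-b; yaw=np.arctan2(-d[0],d[1]); print(n,a.round(4),b.round(4),'yaw',yaw.round(4),'mid',L(200))
    return a,yaw
l=lambda r:474-(r-75)*49/260
rep('face top',edge(range(100,270,4),lambda r:int(l(r))-10,lambda r:int(l(r))+12,-1),.162,75,320)
rep('plate L',edge(range(165,225,3),lambda r:250,lambda r:272,1),.137,160,330)
rep('plate R',edge(range(165,225,3),lambda r:282,lambda r:302,-1),.137,160,330)
rep('face bot',edge(range(110,255,4),lambda r:355,lambda r:376,1),.027,90,300)
print('corners',onplane(f,474,75,.162),onplane(f,371,90,.027))
print('plate end',onplane(f,277,160,.137),onplane(f,277,331,.137),arm.read_state()['eef_pos'])
E
```

```text
[[96, 97, 96], [107, 116, 123], [106, 117, 125], [87, 88, 87], [176, 177, 180], [208, 209, 213], [208, 208, 213]]
face top [ 0.5332 -0.0849  0.162 ] [ 0.5449 -0.2042  0.162 ] yaw 0.0976 mid (np.float32(447.7465), 200)
plate L [ 0.4494 -0.1309  0.137 ] [ 0.4602 -0.2393  0.137 ] yaw 0.0989 mid (np.float32(261.70593), 200)
plate R [ 0.4653 -0.1294  0.137 ] [ 0.4771 -0.2378  0.137 ] yaw 0.1083 mid (np.float32(291.0), 200)
face bot [ 0.5318 -0.08    0.027 ] [ 0.5514 -0.2851  0.027 ] yaw 0.0953 mid (np.float32(359.3541), 200)
corners [ 0.53454921 -0.08473818  0.162     ] [ 0.53336979 -0.07989255  0.027     ]
plate end [ 0.45795186 -0.13010824  0.137     ] [ 0.46820397 -0.23940599  0.137     ] [ 0.46247832 -0.18682816  0.1518681 ]
```

The plate measures 79 mm in front of the face, with about 0 mm lateral error. Its yaw is within 0.01 rad of the panel's, and its height matches. I'll let it settle, confirm and hand in.

Call:
{"api": "arm_command", "payload": {
  "motion": [
    [1, [0, 0, 0], [0, 0, 0]],
    [1, [0, 0, 0], [0, 0, 0]],
    [1, [0, 0, 0], [0, 0, 0]],
    [1, [0, 0, 0], [0, 0, 0]],
    [1, [0, 0, 0], [0, 0, 0]],
    [1, [0, 0, 0], [0, 0, 0]]
  ]
}}

```text
time: 10.28
eef_pos: [0.4613, -0.1864, 0.1503]
tcp_rot: [0.674, 0.739, 0.0, 0.001]
contact_force: [0.7, 0.2, -1.9]
opening: 0.0108
grip_force: 61.1
```

```bash
python3 -c "
from h import *
s=arm.read_state(); print(s['eef_pos'],s['qd'].round(3),s['grip_force'],s['opening']); print(arm.sign_off())"
```

```text
[ 0.46132629 -0.18638641  0.15034055] [-0.001  0.002  0.002 -0.001  0.001  0.001] 61.111682653427124 0.010837950678565567
the job is handed in; nothing more can be done
None
```

I handed the job in at about 10 s: the flap is open just past upright, and the gripper holds the filter plate still, square, level and centred about 79 mm (measured from the plate's mid-plane) in front of the lit panel; the tape roll, carton and mug were left alone.

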